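# Restock the tilted counter display and close its bookend

## Task

A slim tin already stands in the tilted display tray on the cupping counter. Stand the glass jar and the filter carton beside it, in any order, each square on the sloping floor, so that all three are between the tray's right-hand end and the wooden bookend; set the glass jar down gently. Then slide the bookend up snug so that no gaps are left in the row, and leave the bowl, mug, glass and spoon where they are.

Things in the scene. Friction and masses are not known exactly. Their poses are not given: they have to be found in the camera images.
- tray: Open wooden tray, fixed on a wire stand; its floor slopes 25 degrees, low edge and open top away from the robot, towards the customers. Origin: centre of the inner floor's surface, 52 mm above the counter. z: square to the floor, out of the tray; x: down the slope; y: along the row, to the robot's left. Inside 74 mm (x) by 263 mm (y); walls 10 mm thick, 45 mm high above the floor.
- tray_end (a point): Foot of the tray's right-hand end wall: middle of the line where its inner face meets the floor (tray y = -131.5 mm). Axes as the tray's. The row is packed from here towards +y.
- bookend (a joint): Travel (m) of the wooden bookend in the tray: 0 with its back on the left end wall, growing to the right (tray -y), up to 0.21. It stays put; about 3 N slides it alone, up to 12 N with the whole row. Its face, towards the items, is at tray y = +97.5 mm minus the travel. It starts with 27 to 44 mm more room than the three things need; with the row tight it reads about 0.0455.
- bookend_grip (a point): Point in the bookend's rib, 20 mm below its top (79 mm above the tray floor), 22 mm behind its face; axes as the tray's. The bookend is 99 mm high and 34 mm thick along the row: a face board 10 mm thick, 68 mm wide, and behind its middle a rib 24 mm thick and 34 mm wide (tray x), which can be pinched across its 34 mm width.
- jar: Straight-sided glass jar of coffee beans with a metal lid, 62 mm diameter, 108 mm high, about 0.34 kg, standing on the counter to the left of the tray. Origin: centre of its underside; z up its axis.
- tin: Slim metal tin with a round black cap, 62 mm (its x) by 44 mm (its y), 112 mm high with the cap, about 0.28 kg. It stands in the tray, square to the floor, near the right-hand end, with a gap of up to 10 mm to the end wall, its 62 mm side along the tray's x. Origin: centre of its underside; z up its height.
- carton: Brown cardboard carton, rigid, 62 mm (its x) by 78 mm (its y), 98 mm high, about 0.16 kg, standing on the counter to the left of the tray. Origin: centre of its underside; z up. It fits the tray only with its 62 mm side along the tray's x.
- bowl: Pale cupping bowl, 110 mm across, 65 mm high, beyond the work; leave alone. Origin: centre of its underside.
- mug: White mug, 80 mm across, 95 mm high, handle to its +y, beyond the work; leave alone. Origin: centre of its underside.
- glass: Clear tumbler, 66 mm across, 90 mm high, to the right of the tray; leave alone. Origin: centre of its underside.
- spoon: Steel spoon 170 mm long lying on the counter beyond the tray; leave alone. Origin near its middle, underside.
Mind the look-alikes: they are no part of the job. Leave any pink or purple look-alike of the carton alone. What is shaped like the jar but blue is not meant.

How it is judged:
By the outcome, as a careful person would: the job done as asked, in the order asked, and still so for the second after the job is handed in, with the robot touching nothing.
It also fails if it takes over 58 s, if anything falls off the work surface, if the arm or the gripper's body presses on something with over 40 N, if the wrist force passes 120 N, or if a joint passes its speed limit or range.

## Robot

A 7-joint arm with a two-finger parallel gripper is mounted at the origin on the work surface. World frame = base frame: x ahead of the robot, y to its left, z up, the work surface at z = 0. Lengths are in m, angles in rad, forces in N, time in s.
With the tool pointing down it reaches from about 0.35 to 0.9 m from the base axis. Payload 8.1 kg.
Tool frame: the origin (TCP) lies at the very end of the fingers, on their centre line; the grasp point (between the pads) lies 19 mm behind it; z points along the fingers, y is the line along which they close (so a half turn about z gives the same grasp; the last joint's range is limited). The gripper opens to 92 mm and grips with 3 to 60 N. Pads are 19 mm wide; open, the fingers measure 130 mm over their backs; the gripper's body (75 mm by 190 mm) begins 47 mm behind the grasp point.
Start: joints at [1.183, 0.434, 0.025, 1.573, -0.012, 1.134, -0.075], TCP at [0.176, -0.6, 0.227] pointing down, gripper open.
Joint ranges: [-2.62, 2.62], [-0.44, 2.09], [-1.27, 1.32], [0.08, 2.57], [-1.32, 4.46], [0.12, 2], [-2.74, 2.74]. Speed limits (rad/s): [2.22, 2.22, 3.01, 3.01, 3.14, 3.14, 3.14].

## Interface

Orientations are given as a rotation vector (axis times angle).
In Python, from cell import arm gives the robot as it stands.
- The arm moves only by the tool carry_out, never from a script. Its argument "commands" is a list of rows, each a list of 7 numbers: the opening, from 0 (shut) to 1 (fully open), then the shift along the tool's x, y, z each as a share of 0.025 m, from -1 to 1, then the turn, a rotation vector about the tool's x, y, z each as a share of 0.1 rad, from -1 to 1. A call has 1 to 8 rows; each row shifts and turns the commanded pose from where the row before left it, along the tool's axes as they then stand; what a row does not reach is not made up. A row lasts 1/10 s, in which the tool goes at most 50 mm and 8.59 degrees, less where a joint would pass 70% of its speed; a pose out of reach is approached as far as the arm can. A call with a number of a shift or a turn outside -1 to 1 is refused whole. A call with a gripper value outside its range is refused whole. The fingers move at their own pace and stop on an object; "squeeze" is the grip in N (left out, the last holds). Time passes only in rows, so rows that do not move let the fingers close. It gives the time, the measured TCP pose, the force, the opening and the grip force at its end, in the units of the state.
- arm.observe(): the state, without advancing time (a new reading comes with each control period).
- arm.get_image(name): name is "scene" or "top"; returns a dict with "pixels" (480x640x3 uint8, red, green, blue), "range_z" (480x640 float32, m along the optical axis (not along the pixel's ray), 0 where there is no reading), "mtx" (3x3 intrinsics, pixels), "k1" (the pictures are not rectified: a ray, as slopes to the right and down, at radius r is drawn at 1 + k1 r^2 times it, then the intrinsics apply), "R" (3x3) and "t" (3): a world point X has camera coordinates R X + t. Camera axes: x right, y down, z forward; pixel columns grow to the right and rows downward; lengths in m; the calibration is good to about 2 mm. A picture is of the moment at which its call begins.
- arm.sign_off(): hands the job in; it is judged then, once.
The state is a dict: "clock": time; "joints": joint angles; "dq": joint speeds; "joint_efforts": joint torques, N m; "position": TCP position; "ee_rot": TCP orientation; "force": force on the tool from outside, world axes, zero at the start; "ft_torque": the same for the moment, N m; "width": opening from 0.0 (shut) to 1.0 (fully open); "gripper_force": force on a finger pad.
Only numpy, scipy, OpenCV 4.12 (cv2) and the standard library are available. Lean on these libraries where they do the work, as an engineer would, in place of code of your own. Each camera call takes 0.05 s, during which the arm holds its last target. There are 200 camera calls.

## Working session

There is one attempt and no reset: what is moved stays moved. The work goes in short steps, Python scripts to look and compute and a tool call to move; the robot and the scene stay as the last step left them, time stands still between calls to the robot, and variables do not carry over. Pictures are saved under pics/ and viewed, at most 10 in all, crops included, and the job is handed in when it is done.

Besides the shell and the picture viewer there is one more tool, called after ">>>" as name(argument=value, ...) on one line, values as JSON. carry_out: Moves the arm, as the interface text tells. Shift numbers are shares of 0.025 m and turn numbers shares of 0.1 rad, none past 1 either way. Its arguments: {"type":"object","properties":{"commands":{"type":"array"},"squeeze":{"type":"number"}},"required":["commands"]}

```bash
ls; mkdir -p pics
cat > h.py <<'E'
import numpy as np, cv2
from cell import arm
from scipy.spatial.transform import Rotation as Rn
def grab(n,f=None):
    im=arm.get_image(n)
    if f: cv2.imwrite(f,cv2.cvtColor(im["pixels"],cv2.COLOR_RGB2BGR))
    return im
def cloud(im):
    m=im["mtx"]; v,u=np.mgrid[0:480,0:640]
    d=np.array([im["k1"],0,0,0,0],float)
    p=cv2.undistortPoints(np.stack([u,v],-1).reshape(-1,1,2).astype(float),m,d).reshape(480,640,2)
    z=im["range_z"].astype(float)
    c=np.dstack([p*z[...,None],z])
    w=(c-im["t"])@im["R"]
    w[z==0]=np.nan
    return w
E
python3 - <<'E'
from h import *
for n in("scene","top"):
    im=grab(n,f"pics/{n}0.png"); print(n,im["mtx"].round(1).tolist(),im["k1"],(-im["R"].T@im["t"]).round(3))
    np.savez(f"{n}0.npz",**im)
s=arm.observe(); print(s)
E
```

```text
pics
scene [[469.8, 0.0, 324.8], [0.0, 469.8, 240.6], [0.0, 0.0, 1.0]] -0.0934805450174474 [ 1.138 -0.218  0.819]
top [[499.2, 0.0, 316.5], [0.0, 499.2, 238.7], [0.0, 0.0, 1.0]] 0.04236868366936616 [ 0.501 -0.037  1.181]
{'clock': 0.1, 'joints': array([ 1.18337824,  0.43514719,  0.02498531,  1.57399591, -0.01159902,
        1.13404417, -0.07509216]), 'dq': array([ 0.00062429, -0.00258691, -0.00082777, -0.00455387,  0.00014426,
        0.00110794, -0.0012759 ]), 'joint_efforts': array([ 2.57858075e-03, -6.69132185e+01,  9.87864174e-01, -3.15148652e+01,
       -6.05456228e-02,  3.73855163e-02,  5.73000284e-05]), 'position': array([ 0.17542352, -0.59938626,  0.22603135]), 'ee_rot': array([-3.10841132e+00, -4.45569135e-01,  5.34580333e-04]), 'force': array([-0.30911885,  0.37630035, -0.00676438]), 'ft_torque': array([-0.00953662,  0.0224331 , -0.0255218 ]), 'gripper_force': 0.0, 'width': 0.9968156660768723}
```

View pics/scene0.png

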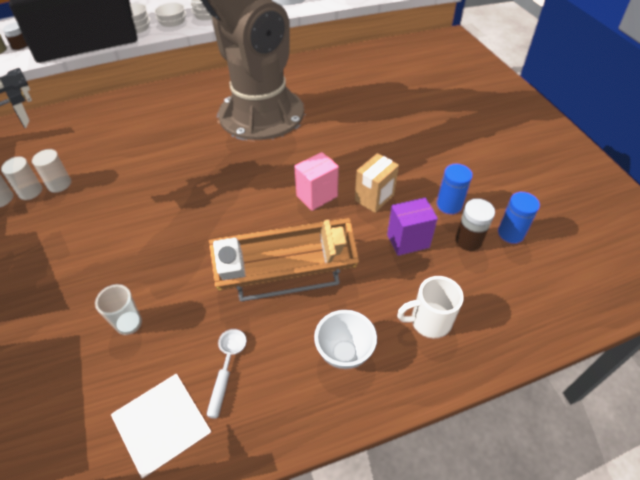

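View pics/top0.png

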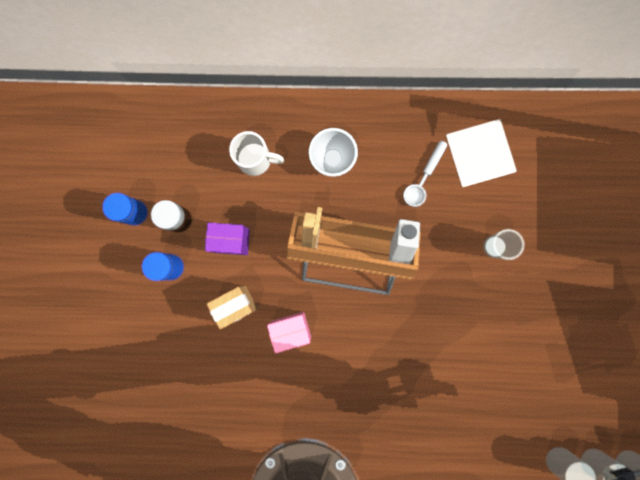

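Candidates for the carton: brown with a white stripe at top (231,307) / scene (377,183), pink at top (290,333), purple at top (227,239). Candidates for the jar: white lid with dark beans at top (168,215) / scene (475,225), blue at top (124,209) and (161,267). I choose the brown carton and the white-lidded jar. The tray runs from top (290,245) to (418,260), with the tin at its right end and the bookend at (312,230).

```bash
cat >> h.py <<'E'
def load(n): return dict(np.load(n))
def hsv(im): return cv2.cvtColor(im["pixels"],cv2.COLOR_RGB2HSV)
def box(w,lo,hi): 
    with np.errstate(invalid='ignore'): return np.all((w>lo)&(w<hi),-1)
E
python3 - <<'E'
from h import *
T=load("top0.npz");S=load("scene0.npz");wt=cloud(T);ws=cloud(S)
for nm,(u,v) in dict(jarlid=(168,215),carton=(231,307),tincap=(409,231),counter=(350,390),tinTop=(403,250),bkend=(310,230),trayfl=(360,235)).items(): print("top",nm,wt[v,u].round(4))
for nm,(u,v) in dict(jarlid=(478,212),carton=(379,172),tincap=(227,255),counter=(280,200)).items(): print("scene",nm,ws[v,u].round(4))
# jar & carton: points by height in the neighbourhood
for n,w in(("top",wt),("scene",ws)):
    for nm,(u,v) in dict(jar=(168,215),carton=(231,307)).items():
        c=wt[v,u]; m=box(w,c-[.05,.05,.012],c+[.05,.05,.012])
        k,l=cv2.connectedComponents(m.astype(np.uint8)); 
        P=w[m]; r=cv2.minAreaRect((P[:,:2]*1000).astype(np.float32)); cc=cv2.minEnclosingCircle((P[:,:2]*1000).astype(np.float32))
        print(n,nm,len(P),"z",np.percentile(P[:,2],[5,50,95]).round(4),"rect",r,"circ",cc)
    # counter
    m=box(w,[.2,-.3,-.02],[.3,.1,.02]); print("counter z",np.nanmedian(w[m][:,2]))
# tray: orange-brown pixels in region
for n,w,im in(("top",wt,T),("scene",ws,S)):
    m=box(w,[.35,-.35,.02],[.62,.12,.2]); P=w[m]; print(n,len(P),P.min(0),P.max(0))
    # bird's-eye rendering
    H=np.zeros((500,800,3),np.uint8); 
    q=P; ix=((.62-q[:,0])/.0007).astype(int); iy=((.12-q[:,1])/.0007).astype(int); ok=(ix<500)&(iy<800)
    H[ix[ok],iy[ok]]=im["pixels"][m][ok][:,::-1]; cv2.imwrite(f"pics/bev_{n}.png",cv2.dilate(H,np.ones((3,3))))
a=cv2.resize(cv2.imread("pics/top0.png")[190:340,90:430],None,fx=2.35,fy=2.35,interpolation=cv2.INTER_CUBIC); cv2.imwrite("pics/crop.png",a[:600,:800])
E
```

```text
top jarlid [0.6253 0.3053 0.11  ]
top carton [0.4302 0.1642 0.0996]
top tincap [ 0.5973 -0.2078  0.1516]
top counter [ 2.401e-01 -9.970e-02 -1.000e-04]
top tinTop [ 0.5587 -0.1982  0.1361]
top bkend [ 0.5968 -0.0031  0.1348]
top trayfl [ 0.5961 -0.1147  0.0418]
scene jarlid [0.634  0.3033 0.1087]
scene carton [0.4448 0.1642 0.0991]
scene tincap [ 0.6006 -0.2087  0.1515]
scene counter [ 0.3575 -0.049  -0.0005]
top jar 649 z [0.1038 0.1082 0.1115] rect ((627.6072998046875, 312.39813232421875), (60.94144058227539, 60.282039642333984), 71.59449005126953) circ ((627.0182495117188, 312.484619140625), 31.77975082397461)
top carton 1051 z [0.0943 0.0978 0.1011] rect ((429.5224914550781, 168.73214721679688), (62.8121223449707, 78.63416290283203), 30.393510818481445) circ ((428.1398010253906, 167.37600708007812), 48.79497146606445)
counter z -0.0002841987728707007
scene jar 540 z [0.1009 0.1076 0.1103] rect ((628.6610107421875, 310.7342834472656), (58.570655822753906, 59.69831466674805), 24.77278709411621) circ ((627.9432983398438, 310.87890625), 30.902971267700195)
scene carton 749 z [0.0906 0.0984 0.1008] rect ((428.3655090332031, 167.26272583007812), (64.16289520263672, 82.254150390625), 29.765432357788086) circ ((430.7440185546875, 166.81387329101562), 47.72907257080078)
counter z 0.0007312350734131156
top 7205 [ 0.35009964 -0.2426862   0.0200143 ] [0.6199976  0.08416    0.16162394]
scene 8042 [ 0.35000875 -0.24577195  0.02003939] [0.61999594 0.11994218 0.15934762]
```

View pics/crop.png

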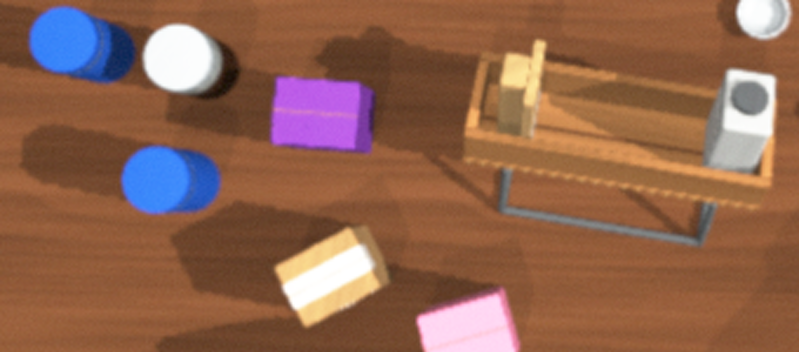

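View pics/bev_top.png

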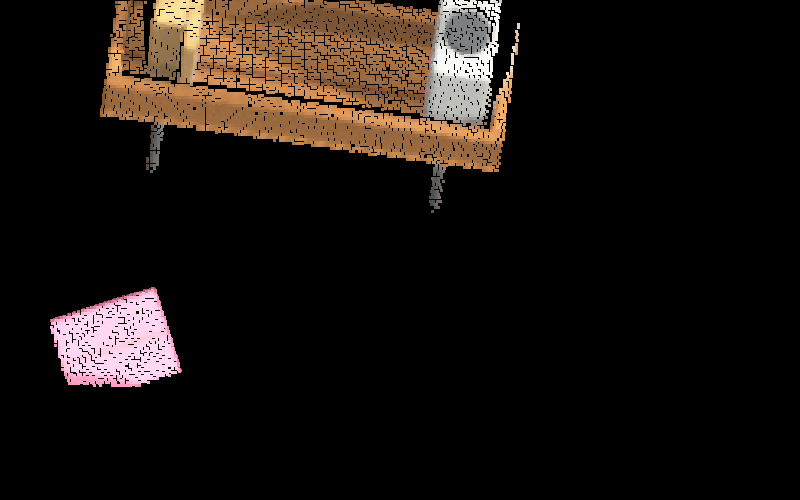

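The crop confirms the choice: brown carton with a white label, and a white-lidded jar, clear of the blue and purple ones. Next I fit the tray frame.

```bash
cat >> h.py <<'E'
def trayR(psi,a=np.radians(25)): return (Rn.from_euler('z',psi)*Rn.from_euler('y',a)).as_matrix()
E
python3 - <<'E'
from h import *
T=load("top0.npz");S=load("scene0.npz")
psi=np.radians(-7.9)
for n,im in(("top",T),("scene",S)):
    w=cloud(im); h=hsv(im)
    o=np.array([.575,-.09,.052])
    # iterative: floor plane fit within central floor area
    R=trayR(psi)
    for k in range(4):
        q=(w-o)@R; m=box(q,[-.03,-.07,-.015],[.03,.05,.015]); P=w[m]
        c=P.mean(0); nrm=np.linalg.svd(P-c,full_matrices=False)[2][2]; nrm*=np.sign(nrm[2])
        o=o+R[:,2]*((c-o)@R[:,2])
    print(n,len(P),"tilt",np.degrees(np.arccos(nrm[2])),"yaw of normal",np.degrees(np.arctan2(nrm[1],nrm[0])),"resid",((P-c)@nrm).std())
    q=(w-o)@R
    # rear wall outer/top: points at z>30mm low x ; fit direction via top of walls (z 40..50)
    m=box(q,[-.08,-.2,.036],[.08,.2,.054])&(h[...,1]>100)
    r=cv2.minAreaRect((q[m][:,:2]*1000).astype(np.float32)); print("rim rect",r,"z med",np.median(q[m][:,2]))
    m2=box(q,[-.08,-.1,.040],[-.02,.03,.05]); Q=q[m2]
    for y in (-.1,-.07,-.04,-.01,.02):
        s=Q[(abs(Q[:,1]-y)<.012)]; 
        if len(s)>3: print("  back rim y",y,"x range",np.percentile(s[:,0],[3,97]).round(4),len(s))
    C=r[0]; oo=o+R@np.array([C[0]/1000,C[1]/1000,0]); print("origin est",oo.round(4))
    # tin & bookend at high z
    m=box(q,[-.08,-.16,.104],[.08,-.05,.125]); print("tin cap",np.median(q[m],0).round(4),"range",np.percentile(q[m],[3,97],axis=0).round(4).tolist())
    m=box(q,[-.08,.0,.09],[.08,.2,.108]); print("bookend",np.percentile(q[m],[2,50,98],axis=0).round(4).tolist(),m.sum())
E
```

```text
top 1223 tilt 19.87519550446171 yaw of normal -7.93428331756707 resid 0.0035880369407749243
rim rect ((-10.295860290527344, -7.60858154296875), (282.8712463378906, 96.87671661376953), 89.61885070800781) z med 0.043022111772115144
  back rim y -0.1 x range [-0.0574 -0.025 ] 37
  back rim y -0.07 x range [-0.0583 -0.0477] 49
  back rim y -0.04 x range [-0.058  -0.0478] 49
  back rim y -0.01 x range [-0.0572 -0.0479] 50
  back rim y 0.02 x range [-0.0572 -0.0461] 45
origin est [ 0.5636 -0.0961  0.0539]
tin cap [-0.0092 -0.1126  0.1093] range [[-0.0327, -0.1299, 0.1042], [0.0127, -0.0969, 0.1125]]
bookend [[-0.042, 0.0732, 0.0919], [-0.0119, 0.0851, 0.0972], [0.0214, 0.1056, 0.1012]] 316
scene 1347 tilt 24.990634561403578 yaw of normal -8.44280763295906 resid 0.0017196167704853283
rim rect ((-10.347423553466797, -9.672515869140625), (282.73468017578125, 95.30113983154297), 89.781005859375) z med 0.04452627092792504
  back rim y -0.1 x range [-0.0564 -0.0263] 27
  back rim y -0.07 x range [-0.0568 -0.0478] 63
  back rim y -0.04 x range [-0.0574 -0.0475] 63
  back rim y -0.01 x range [-0.0572 -0.0474] 62
  back rim y 0.02 x range [-0.0564 -0.0475] 55
origin est [ 0.5625 -0.098   0.0523]
tin cap [-0.0053 -0.1135  0.1102] range [[-0.0323, -0.1321, 0.1041], [0.0199, -0.0955, 0.1138]]
bookend [[-0.0409, 0.0709, 0.0927], [-0.0087, 0.0817, 0.0988], [0.0224, 0.1037, 0.1024]] 433
```

```bash
cat >> h.py <<'E'
PSI=np.radians(-8.2); O=np.array([.563,-.097,.0525]); TR=trayR(PSI)
TRAYTOOL=np.c_[TR[:,1],TR[:,0],-TR[:,2]]
def down(deg): # tool down, closing axis y at this world angle
    a=np.radians(deg); y=np.array([np.cos(a),np.sin(a),0]); z=np.array([0,0,-1.]); return np.c_[np.cross(y,z),y,z]
def tray(x,y,z): return O+TR@np.array([x,y,z])
def plan(p,R,pose=None,N=None):
    s=arm.observe()
    p0,R0=pose if pose else (s["position"],Rn.from_rotvec(s["ee_rot"]).as_matrix())
    rv=Rn.from_matrix(R0.T@R).as_rotvec(); d=R0.T@(np.asarray(p)-p0)
    n=N or int(np.ceil(max(np.linalg.norm(d)/.024,np.linalg.norm(rv)/.09,1)))
    for n in range(n,n+60):
        A=sum(Rn.from_rotvec(rv*k/n).as_matrix() for k in range(n)); sh=np.linalg.solve(A,d)
        if N or max(abs(sh))<.0249: break
    print(n,"rows shift",(sh/.025).round(3),"turn",(rv/n/.1).round(3),"| from",p0.round(4),"to",np.round(p,4),"clock",s["clock"])
    return p,R
E
python3 - <<'E'
from h import *
a=plan((.429,.168,.20),down(30.1)); plan((.429,.168,.056),down(30.1),a)
E
```

```text
38 rows shift [ 0.976 -0.083  0.028] turn [-0.    -0.    -0.477] | from [ 0.1754 -0.5994  0.226 ] to [0.429 0.168 0.2  ] clock 0.1Traceback (most recent call last):
  File "<stdin>", line 2, in <module>
  File "h.py", line 35, in plan
    print(n,"rows shift",(sh/.025).round(3),"turn",(rv/n/.1).round(3),"| from",p0.round(4),"to",np.round(p,4),"clock",s["clock"])
                                                                               ^^^^^^^^
AttributeError: 'tuple' object has no attribute 'round'. Did you mean: 'count'?
```

>>> carry_out(commands=[[1, 0.5, -0.04, 0, 0, 0, -0.24], [1, 0.98, -0.08, 0, 0, 0, -0.48], [1, 0.98, -0.08, 0, 0, 0, -0.48], [1, 0.98, -0.08, 0, 0, 0, -0.48], [1, 0.98, -0.08, 0, 0, 0, -0.48], [1, 0.98, -0.08, 0, 0, 0, -0.48], [1, 0.98, -0.08, 0, 0, 0, -0.48], [1, 0.98, -0.08, 0, 0, 0, -0.48]], squeeze=20)

```text
clock: 0.9
position: [0.3364, -0.5067, 0.2268]
ee_rot: [2.978, 1.002, 0.0]
force: [-0.1, 0.6, -0.4]
width: 0.998
gripper_force: 0.0
```

>>> carry_out(commands=[[1, 0.98, -0.08, 0, 0, 0, -0.48], [1, 0.98, -0.08, 0, 0, 0, -0.48], [1, 0.98, -0.08, 0, 0, 0, -0.48], [1, 0.98, -0.08, 0, 0, 0, -0.48], [1, 0.98, -0.08, 0, 0, 0, -0.48], [1, 0.98, -0.08, 0, 0, 0, -0.48], [1, 0.98, -0.08, 0, 0, 0, -0.48], [1, 0.98, -0.08, 0, 0, 0, -0.48]])

```text
clock: 1.7
position: [0.4581, -0.354, 0.2267]
ee_rot: [2.732, 1.551, -0.0]
force: [-0.3, -0.4, -0.2]
width: 0.997
gripper_force: 0.0
```

>>> carry_out(commands=[[1, 0.98, -0.08, 0, 0, 0, -0.48], [1, 0.98, -0.08, 0, 0, 0, -0.48], [1, 0.98, -0.08, 0, 0, 0, -0.48], [1, 0.98, -0.08, 0, 0, 0, -0.48], [1, 0.98, -0.08, 0, 0, 0, -0.48], [1, 0.98, -0.08, 0, 0, 0, -0.48], [1, 0.98, -0.08, 0, 0, 0, -0.48], [1, 0.98, -0.08, 0, 0, 0, -0.48]])

```text
clock: 2.5
position: [0.5137, -0.1666, 0.2267]
ee_rot: [2.386, 2.044, -0.0]
force: [-0.3, -0.1, 0.7]
width: 0.997
gripper_force: 0.0
```

>>> carry_out(commands=[[1, 0.98, -0.08, 0, 0, 0, -0.48], [1, 0.98, -0.08, 0, 0, 0, -0.48], [1, 0.98, -0.08, 0, 0, 0, -0.48], [1, 0.98, -0.08, 0, 0, 0, -0.48], [1, 0.98, -0.08, 0, 0, 0, -0.48], [1, 0.98, -0.08, 0, 0, 0, -0.48], [1, 0.98, -0.08, 0, 0, 0, -0.48], [1, 0.98, -0.08, 0, 0, 0, -0.48]])

```text
clock: 3.3
position: [0.4951, 0.028, 0.2267]
ee_rot: [1.952, 2.462, -0.0]
force: [-0.4, 0.7, -1.0]
width: 1.001
gripper_force: 0.0
```

```bash
sed -i 's/p0.round(4)/np.round(p0,4)/' h.py
python3 - <<'E'
from h import *
a=plan((.429,.168,.17),down(30.1),N=8); plan((.429,.168,.056),down(30.1),a,N=8)
E
```

```text
8 rows shift [ 0.774 -0.064  0.284] turn [ 0.     0.    -0.369] | from [0.4951 0.028  0.2267] to [0.429 0.168 0.17 ] clock 3.3
8 rows shift [0.   0.   0.57] turn [0. 0. 0.] | from [0.429 0.168 0.17 ] to [0.429 0.168 0.056] clock 3.3
```

>>> carry_out(commands=[[1, 0.77, -0.06, 0.28, 0, 0, -0.37], [1, 0.77, -0.06, 0.28, 0, 0, -0.37], [1, 0.77, -0.06, 0.28, 0, 0, -0.37], [1, 0.77, -0.06, 0.28, 0, 0, -0.37], [1, 0.77, -0.06, 0.28, 0, 0, -0.37], [1, 0.77, -0.06, 0.28, 0, 0, -0.37], [1, 0.77, -0.06, 0.28, 0, 0, -0.37], [1, 0.77, -0.07, 0.28, 0, 0, -0.37]])

```text
clock: 4.1
position: [0.43, 0.1669, 0.1701]
ee_rot: [-1.569, -2.722, 0.0]
force: [0.4, 0.3, 1.2]
width: 0.999
gripper_force: 0.0
```

>>> carry_out(commands=[[1, 0, 0, 0, 0, 0, 0], [1, 0, 0, 0, 0, 0, 0]])

```text
clock: 4.3
position: [0.4306, 0.1659, 0.1705]
ee_rot: [-1.571, -2.72, 0.001]
force: [0.9, -0.5, -1.1]
width: 1.0
gripper_force: 0.0
```

Run:
```python
from h import *
plan((.429,.168,.056),down(30.1),N=8); print(arm.observe()["joints"].round(2))
im=grab("scene"); cv2.imwrite("pics/s1.png",cv2.cvtColor(im["pixels"][60:300,200:520],cv2.COLOR_RGB2BGR))
```

```text
8 rows shift [ 0.013 -0.002  0.573] turn [-0.     0.    -0.003] | from [0.4306 0.1659 0.1705] to [0.429 0.168 0.056] clock 4.3
[ 0.07  0.31 -0.68  1.99  0.25  0.92 -0.21]
```

>>> carry_out(commands=[[1, 0.02, 0, 0.57, 0, 0, 0], [1, 0.02, 0, 0.57, 0, 0, 0], [1, 0.01, 0, 0.57, 0, 0, 0], [1, 0.01, 0, 0.57, 0, 0, 0], [1, 0.01, 0, 0.57, 0, 0, 0], [1, 0.01, 0, 0.57, 0, 0, 0], [1, 0.01, 0, 0.57, 0, 0, 0], [1, 0.01, 0, 0.57, 0, 0, 0]])

```text
clock: 5.15
position: [0.4305, 0.1669, 0.0563]
ee_rot: [1.576, 2.717, 0.0]
force: [0.0, 0.2, -0.3]
width: 1.001
gripper_force: 0.0
```

>>> carry_out(commands=[[1, 0, 0, 0, 0, 0, 0], [0.5, 0, 0, 0, 0, 0, 0], [0.5, 0, 0, 0, 0, 0, 0], [0.5, 0, 0, 0, 0, 0, 0], [0.5, 0, 0, 0, 0, 0, 0], [0.5, 0, 0, 0, 0, 0, 0]], squeeze=20)

```text
clock: 5.75
position: [0.4298, 0.1677, 0.0571]
ee_rot: [1.573, 2.719, 0.0]
force: [-0.4, -1.5, 5.2]
width: 0.674
gripper_force: 20.0
```

Run:
```python
from h import *
s=arm.observe();print({k:s[k] for k in("clock","position","force","width","gripper_force")})
up=(s["position"]+[0,0,.16],down(30.1)); plan(*up)
# tray: carton at x=0, y=-0.0375; TCP sits 0.056 above item base
a=plan(tray(0,-.0375,.056+.115),TRAYTOOL,up); plan(tray(0,-.0375,.056),TRAYTOOL,a)
```

```text
{'clock': 5.75, 'position': array([0.42984024, 0.16771734, 0.05712267]), 'force': array([-0.40795809, -1.49519231,  5.24960974]), 'width': 0.6741794960234666, 'gripper_force': 19.97631937265396}
7 rows shift [-0.     0.    -0.914] turn [ 0.001  0.001 -0.005] | from [0.4298 0.1677 0.0571] to [0.4298 0.1677 0.2171] clock 5.75
16 rows shift [-0.885  0.325 -0.065] turn [0.262 0.091 0.411] | from [0.4298 0.1677 0.2171] to [ 0.6292 -0.1444  0.2075] clock 5.75
5 rows shift [-0.    0.    0.92] turn [0. 0. 0.] | from [ 0.6292 -0.1444  0.2075] to [ 0.5811 -0.1375  0.1033] clock 5.75
```

>>> carry_out(commands=[[0.5, 0, 0, -0.5, 0, 0, 0], [0.5, 0, 0, -0.95, 0, 0, 0], [0.5, 0, 0, -0.95, 0, 0, 0], [0.5, 0, 0, -0.95, 0, 0, 0], [0.5, 0, 0, -0.95, 0, 0, 0], [0.5, 0, 0, -0.95, 0, 0, 0], [0.5, 0, 0, -0.95, 0, 0, 0], [0.5, 0, 0, -0.95, 0, 0, 0]])

```text
clock: 6.55
position: [0.429, 0.1679, 0.2372]
ee_rot: [-1.572, -2.72, -0.0]
force: [0.7, -0.9, -2.0]
width: 0.674
gripper_force: 20.0
```

Run:
```python
from h import *
s=arm.observe();print(s["force"],s["width"])
a=plan(tray(0,-.0375,.057+.13),TRAYTOOL,N=18)
```

```text
[ 0.70807663 -0.8558787  -2.03981307] 0.6735122648410328
18 rows shift [-0.792  0.31  -0.05 ] turn [0.233 0.081 0.364] | from [0.429  0.1679 0.2372] to [ 0.6359 -0.1454  0.222 ] clock 6.55
```

>>> carry_out(commands=[[0.5, -0.79, 0.31, -0.05, 0.23, 0.08, 0.36], [0.5, -0.79, 0.31, -0.05, 0.23, 0.08, 0.36], [0.5, -0.79, 0.31, -0.05, 0.23, 0.08, 0.36], [0.5, -0.79, 0.31, -0.05, 0.23, 0.08, 0.36], [0.5, -0.79, 0.31, -0.05, 0.23, 0.08, 0.36], [0.5, -0.79, 0.31, -0.05, 0.23, 0.08, 0.36], [0.5, -0.79, 0.31, -0.05, 0.23, 0.08, 0.36], [0.5, -0.79, 0.31, -0.05, 0.23, 0.08, 0.36]])

```text
clock: 7.35
position: [0.5478, 0.046, 0.2379]
ee_rot: [-1.853, -2.343, 0.19]
force: [0.4, 0.5, -1.2]
width: 0.673
gripper_force: 20.0
```

>>> carry_out(commands=[[0.5, -0.79, 0.31, -0.05, 0.23, 0.08, 0.36], [0.5, -0.79, 0.31, -0.05, 0.23, 0.08, 0.36], [0.5, -0.79, 0.31, -0.05, 0.23, 0.08, 0.36], [0.5, -0.79, 0.31, -0.05, 0.23, 0.08, 0.36], [0.5, -0.79, 0.31, -0.05, 0.23, 0.08, 0.36], [0.5, -0.79, 0.31, -0.05, 0.23, 0.08, 0.36], [0.5, -0.79, 0.31, -0.05, 0.23, 0.08, 0.36], [0.5, -0.79, 0.31, -0.05, 0.23, 0.08, 0.36]])

```text
clock: 8.15
position: [0.6253, -0.1041, 0.2255]
ee_rot: [-2.06, -1.936, 0.358]
force: [0.5, -0.5, -1.5]
width: 0.673
gripper_force: 20.0
```

>>> carry_out(commands=[[0.5, -0.79, 0.31, -0.05, 0.23, 0.08, 0.36], [0.5, -0.79, 0.31, -0.05, 0.23, 0.08, 0.36], [0.5, 0, 0, 0, 0, 0, 0], [0.5, 0, 0, 0, 0, 0, 0]])

```text
clock: 8.55
position: [0.637, -0.1443, 0.2206]
ee_rot: [-2.1, -1.832, 0.397]
force: [0.6, 0.6, -1.5]
width: 0.674
gripper_force: 20.0
```

```bash
cat >> h.py <<'E'
def tq(im): return (cloud(im)-O)@TR
def look(tag):
    "carton/tin/bookend in tray axes from both views"
    for n in("scene","top"):
        im=grab(n,f"pics/{n}_{tag}.png"); q=tq(im); np.save(f"q_{n}.npy",q); np.save(f"p_{n}.npy",im["pixels"])
    return
E
python3 - <<'E'
from h import *
a=plan(tray(0,-.0375,.057+.13),TRAYTOOL,N=2)
look("c1"); s=arm.observe(); R=Rn.from_rotvec(s["ee_rot"]).as_matrix(); 
for n in("scene","top"):
    q=np.load(f"q_{n}.npy");px=np.load(f"p_{n}.npy"); h=cv2.cvtColor(px,cv2.COLOR_RGB2HSV)
    m=box(q,[-.05,-.1,.11],[.06,.03,.235]); print(n,"carton",np.percentile(q[m],[1,50,99],axis=0).round(4).tolist(),m.sum())
    m=box(q,[-.05,-.135,.06],[.05,-.06,.095]); print(" tin side",np.percentile(q[m],[2,50,98],axis=0).round(4).tolist())
    m=box(q,[-.05,.05,.07],[.05,.13,.095]); print(" bookend",np.percentile(q[m],[2,50,98],axis=0).round(4).tolist())
print("tcp tray",((s["position"]-O)@TR).round(4))
E
```

```text
2 rows shift [-0.025 -0.029 -0.017] turn [ 0.027 -0.005  0.036] | from [ 0.637  -0.1443  0.2206] to [ 0.6359 -0.1454  0.222 ] clock 8.55
scene carton [[-0.0152, -0.0996, 0.1104], [0.0114, -0.0381, 0.2271], [0.0305, 0.0038, 0.2302]] 468
 tin side [[-0.0171, -0.1252, 0.061], [0.0348, -0.0997, 0.0793], [0.0357, -0.083, 0.0946]]
 bookend [[-0.0283, 0.0794, 0.0704], [0.0163, 0.08, 0.0828], [0.0338, 0.1118, 0.0947]]
top carton [[-0.0307, -0.0633, 0.1301], [-0.0279, -0.0017, 0.1628], [0.03, 0.0068, 0.2305]] 602
 tin side [[-0.0284, -0.0923, 0.0605], [-0.025, -0.0843, 0.0732], [-0.0056, -0.0818, 0.0945]]
 bookend [[-0.0343, 0.0817, 0.0706], [-0.0165, 0.0975, 0.0841], [0.0189, 0.1154, 0.0946]]
tcp tray [ 0.001  -0.0349  0.1866]
```

View pics/scene_c1.png

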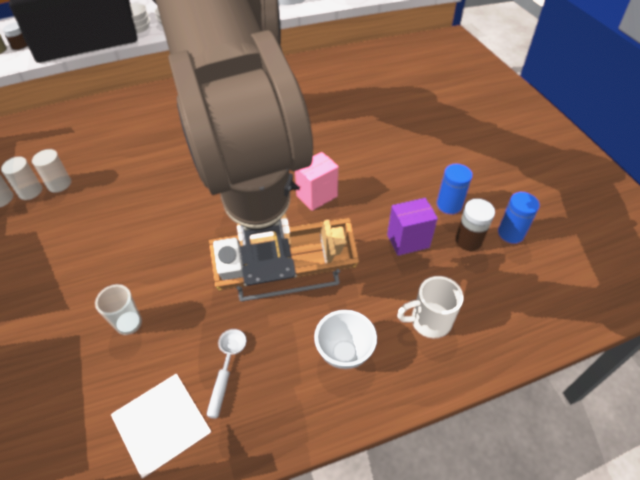

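>>> carry_out(commands=[[0.5, -0.06, -0.02, 0, 0.03, 0, 0.04], [0.5, -0.06, -0.02, 0.4, 0.03, 0, 0.03], [0.5, 0, 0, 0.9, 0, 0, 0], [0.5, 0, 0, 0.9, 0, 0, 0], [0.5, 0, 0, 0.9, 0, 0, 0], [0.5, 0, 0, 0.9, 0, 0, 0], [0.5, 0, 0, 0.5, 0, 0, 0], [0.5, 0, 0, 0, 0, 0, 0]])

```text
clock: 9.45
position: [0.5871, -0.1403, 0.1177]
ee_rot: [-2.102, -1.821, 0.408]
force: [0.1, -0.5, -1.8]
width: 0.671
gripper_force: 20.0
```

Run:
```python
from h import *
s=arm.observe(); print("tcp tray",((s["position"]-O)@TR).round(4),"f tray",(s["force"]@TR).round(2)); plan(tray(0,-.038,.057),TRAYTOOL,N=5)
```

```text
tcp tray [-0.0004 -0.0395  0.0718] f tray [ 0.91 -0.48 -1.53]
5 rows shift [0.012 0.003 0.118] turn [-0.007  0.002 -0.   ] | from [ 0.5871 -0.1403  0.1177] to [ 0.5814 -0.138   0.1042] clock 9.45
```

>>> carry_out(commands=[[0.5, 0.02, 0, 0.12, 0, 0, 0], [0.5, 0.02, 0, 0.12, 0, 0, 0], [0.5, 0, 0, 0.12, 0, 0, 0], [0.5, 0, 0, 0.1, 0, 0, 0], [0.5, 0, 0, 0.06, 0, 0, 0], [0.5, 0, 0, 0, 0, 0, 0]])

```text
clock: 10.05
position: [0.5833, -0.1387, 0.1071]
ee_rot: [-2.104, -1.822, 0.405]
force: [-0.2, 0.1, -0.8]
width: 0.676
gripper_force: 20.0
```

```bash
cat >> h.py <<'E'
def st():
    s=arm.observe(); R=Rn.from_rotvec(s["ee_rot"]).as_matrix(); print("tcp tray",((s["position"]-O)@TR).round(4),"f tray",(s["force"]@TR).round(2),"rot err deg",np.degrees(Rn.from_matrix(TRAYTOOL.T@R).as_rotvec()).round(2),"w",round(s["width"]*92,1),s["clock"])
E
python3 -c "from h import *; st()"
```

```text
tcp tray [ 0.0005 -0.0383  0.0605] f tray [ 0.1   0.09 -0.81] rot err deg [ 0.03 -0.03  0.02] w 62.2 10.05
```

>>> carry_out(commands=[[0.5, 0, 0, 0.05, 0, 0, 0], [0.5, 0, 0, 0.04, 0, 0, 0], [0.5, 0, 0, 0.04, 0, 0, 0], [0.5, 0, 0, 0, 0, 0, 0]])

```text
clock: 10.45
position: [0.582, -0.1385, 0.1041]
ee_rot: [-2.104, -1.822, 0.405]
force: [0.1, 0.0, -1.4]
width: 0.676
gripper_force: 20.0
```

```bash
python3 -c "from h import *; st()"
```

```text
tcp tray [ 0.0005 -0.0383  0.0572] f tray [ 0.68  0.05 -1.26] rot err deg [ 0.03 -0.03  0.03] w 62.2 10.45
```

>>> carry_out(commands=[[0.5, 0, 0, 0.04, 0, 0, 0], [0.5, 0, 0, 0.04, 0, 0, 0], [0.5, 0, 0, 0, 0, 0, 0]])

```text
clock: 10.75
position: [0.5817, -0.1384, 0.1034]
ee_rot: [-2.105, -1.823, 0.404]
force: [0.1, 0.0, 4.6]
width: 0.677
gripper_force: 20.0
```

```bash
python3 -c "from h import *; st()"
```

```text
tcp tray [ 0.0006 -0.0383  0.0565] f tray [-1.87  0.02  4.18] rot err deg [-0.06 -0.03  0.03] w 62.2 10.75
```

>>> carry_out(commands=[[0.75, 0, 0, 0, 0, 0, 0], [1, 0, 0, 0, 0, 0, 0], [1, 0, 0, 0, 0, 0, 0], [1, 0, 0, 0, 0, 0, 0]])

```text
clock: 11.15
position: [0.5811, -0.1383, 0.1023]
ee_rot: [-2.104, -1.822, 0.405]
force: [0.2, 0.1, 0.1]
width: 0.96
gripper_force: 0.0
```

>>> carry_out(commands=[[1, 0, 0, -0.3, 0, 0, 0], [1, 0, 0, -0.9, 0, 0, 0], [1, 0, 0, -0.9, 0, 0, 0], [1, 0, 0, -0.9, 0, 0, 0], [1, 0, 0, -0.9, 0, 0, 0], [1, 0, 0, -0.9, 0, 0, 0]])

```text
clock: 11.75
position: [0.632, -0.1456, 0.2126]
ee_rot: [-2.105, -1.823, 0.404]
force: [0.2, -0.5, 0.0]
width: 1.0
gripper_force: 0.0
```

Run:
```python
from h import *
T=load("top0.npz");w=cloud(T);h=hsv(T)
m=(h[...,0]>100)&(h[...,0]<125)&(h[...,1]>150)&box(w,[.4,.2,.09],[.8,.5,.13])
k,l,stt,c=cv2.connectedComponentsWithStats(m.astype(np.uint8))
for i in range(1,k):
    if stt[i,4]>50: P=w[l==i]; print("blue",cv2.minEnclosingCircle((P[:,:2]*1000).astype(np.float32)),np.median(P[:,2]))
st(); J=(.628,.3117)
for ang in(-8,20,-30):
  a=plan((*J,.20),down(ang)); plan((*J,.056),down(ang),a)
```

```text
blue ((642.7655639648438, 417.3739929199219), 31.513322830200195) 0.10776392054431118
blue ((515.2955932617188, 326.552490234375), 31.630050659179688) 0.10770543560574448
tcp tray [ 0.0005 -0.0382  0.1769] f tray [ 0.27 -0.47  0.18] rot err deg [-0.01 -0.02  0.02] w 92.0 11.75
20 rows shift [ 0.904 -0.129  0.056] turn [-0.218 -0.    -0.002] | from [ 0.632  -0.1456  0.2126] to [0.628  0.3117 0.2   ] clock 11.75
7 rows shift [0.    0.    0.823] turn [0. 0. 0.] | from [0.628  0.3117 0.2   ] to [0.628  0.3117 0.056 ] clock 11.75
20 rows shift [0.919 0.084 0.023] turn [-0.214 -0.053 -0.242] | from [ 0.632  -0.1456  0.2126] to [0.628  0.3117 0.2   ] clock 11.75
7 rows shift [0.    0.    0.823] turn [0. 0. 0.] | from [0.628  0.3117 0.2   ] to [0.628  0.3117 0.056 ] clock 11.75
20 rows shift [ 0.87  -0.292  0.081] turn [-0.215  0.042  0.187] | from [ 0.632  -0.1456  0.2126] to [0.628  0.3117 0.2   ] clock 11.75
7 rows shift [0.    0.    0.823] turn [0. 0. 0.] | from [0.628  0.3117 0.2   ] to [0.628  0.3117 0.056 ] clock 11.75
```

Run:
```python
from h import *
a=plan((.628,.3117,.19),down(25),N=24); plan((.628,.3117,.056),down(25),a)
```

```text
24 rows shift [0.765 0.107 0.031] turn [-0.177 -0.052 -0.238] | from [ 0.632  -0.1456  0.2126] to [0.628  0.3117 0.19  ] clock 11.75
6 rows shift [0.    0.    0.893] turn [0. 0. 0.] | from [0.628  0.3117 0.19  ] to [0.628  0.3117 0.056 ] clock 11.75
```

View pics/top_c1.png

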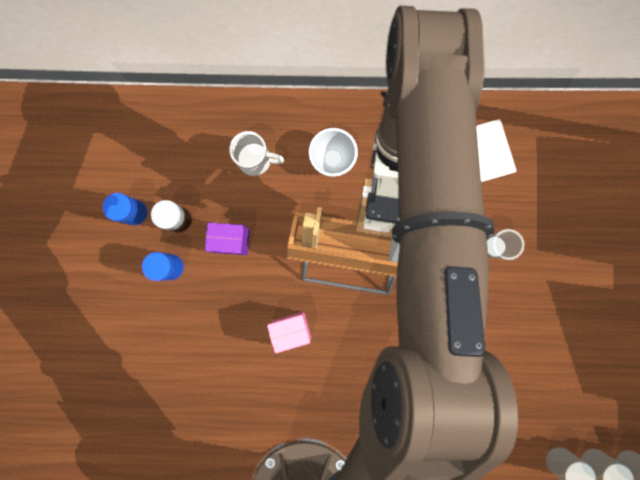

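The top view shows the arm over the tray, with the jar still at (168,215) and the bookend untouched at (312,230). On to the jar.

>>> carry_out(commands=[[1, 0.76, 0.11, 0.03, -0.18, -0.05, -0.24], [1, 0.76, 0.11, 0.03, -0.18, -0.05, -0.24], [1, 0.76, 0.11, 0.03, -0.18, -0.05, -0.24], [1, 0.76, 0.11, 0.03, -0.18, -0.05, -0.24], [1, 0.76, 0.11, 0.03, -0.18, -0.05, -0.24], [1, 0.76, 0.11, 0.03, -0.18, -0.05, -0.24], [1, 0.76, 0.11, 0.03, -0.18, -0.05, -0.24], [1, 0.76, 0.11, 0.03, -0.18, -0.05, -0.24]])

```text
clock: 12.55
position: [0.6588, 0.0068, 0.1999]
ee_rot: [-1.998, -2.115, 0.275]
force: [-0.5, 0.2, -0.5]
width: 1.001
gripper_force: 0.0
```

>>> carry_out(commands=[[1, 0.76, 0.11, 0.03, -0.18, -0.05, -0.24], [1, 0.76, 0.11, 0.03, -0.18, -0.05, -0.24], [1, 0.76, 0.11, 0.03, -0.18, -0.05, -0.24], [1, 0.76, 0.11, 0.03, -0.18, -0.05, -0.24], [1, 0.76, 0.11, 0.03, -0.18, -0.05, -0.24], [1, 0.76, 0.11, 0.03, -0.18, -0.05, -0.24], [1, 0.76, 0.11, 0.03, -0.18, -0.05, -0.24], [1, 0.76, 0.11, 0.03, -0.18, -0.05, -0.24]])

```text
clock: 13.35
position: [0.6578, 0.1601, 0.1942]
ee_rot: [-1.858, -2.393, 0.135]
force: [-0.3, -0.2, 0.8]
width: 1.002
gripper_force: 0.0
```

>>> carry_out(commands=[[1, 0.76, 0.11, 0.03, -0.18, -0.05, -0.24], [1, 0.76, 0.11, 0.03, -0.18, -0.05, -0.24], [1, 0.76, 0.11, 0.03, -0.18, -0.05, -0.24], [1, 0.76, 0.11, 0.03, -0.18, -0.05, -0.24], [1, 0.76, 0.11, 0.03, -0.18, -0.05, -0.24], [1, 0.76, 0.11, 0.03, -0.18, -0.05, -0.24], [1, 0.76, 0.11, 0.03, -0.18, -0.05, -0.24], [1, 0.76, 0.11, 0.03, -0.18, -0.05, -0.24]])

```text
clock: 14.15
position: [0.6283, 0.3107, 0.1901]
ee_rot: [1.679, 2.652, 0.018]
force: [0.0, -0.1, 0.9]
width: 0.997
gripper_force: 0.0
```

>>> carry_out(commands=[[1, 0, 0, 0, 0, 0, 0], [1, 0, 0, 0, 0, 0, 0]])

```text
clock: 14.35
position: [0.6285, 0.3096, 0.1901]
ee_rot: [1.68, 2.652, 0.016]
force: [0.4, -1.4, -0.8]
width: 1.001
gripper_force: 0.0
```

Run:
```python
from h import *
plan((.628,.3117,.056),down(25),N=8)
look("c2")
for n in("scene","top"):
    q=np.load(f"q_{n}.npy")
    m=box(q,[-.06,-.075,.085],[.07,.0,.115]); print(n,"carton top",np.percentile(q[m],[2,50,98],axis=0).round(4).tolist(),m.sum())
    m=box(q,[-.06,-.1,.06],[.07,.03,.095]); print(n,"carton side",np.percentile(q[m],[2,50,98],axis=0).round(4).tolist(),m.sum())
    m=box(q,[-.05,-.14,.1],[.05,-.08,.13]); print(" tin top",np.percentile(q[m],[2,50,98],axis=0).round(4).tolist())
    m=box(q,[-.05,.05,.07],[.05,.13,.11]); print(" bookend",np.percentile(q[m],[2,50,98],axis=0).round(4).tolist())
```

```text
8 rows shift [ 0.009 -0.001  0.671] turn [ 0.012 -0.005  0.006] | from [0.6285 0.3096 0.1901] to [0.628  0.3117 0.056 ] clock 14.35
scene carton top [[-0.0288, -0.0734, 0.0914], [0.0029, -0.0377, 0.0977], [0.0317, -0.0016, 0.1006]] 1382
scene carton side [[-0.0221, -0.0977, 0.0608], [0.0316, -0.0502, 0.0807], [0.0352, -0.0003, 0.095]] 268
 tin top [[-0.0246, -0.1265, 0.1006], [0.0065, -0.105, 0.1046], [0.0336, -0.0844, 0.1142]]
 bookend [[-0.031, 0.0795, 0.0731], [0.0025, 0.089, 0.098], [0.0334, 0.1122, 0.101]]
top carton top [[-0.0301, -0.0726, 0.0881], [-0.0025, -0.0371, 0.0979], [0.0309, -0.0015, 0.1016]] 999
top carton side [[-0.031, -0.0976, 0.0613], [-0.0284, -0.0474, 0.0789], [0.0261, 0.0037, 0.0948]] 484
 tin top [[-0.0257, -0.1243, 0.1002], [-0.0018, -0.1029, 0.1051], [0.033, -0.0834, 0.1143]]
 bookend [[-0.0332, 0.0817, 0.0722], [-0.0079, 0.0947, 0.098], [0.0305, 0.115, 0.1023]]
```

View pics/scene_c2.png

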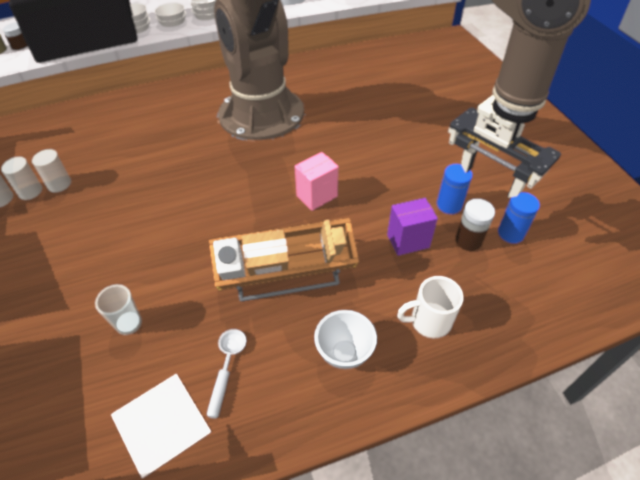

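>>> carry_out(commands=[[1, 0.01, 0, 0.67, 0.01, 0, 0], [1, 0.01, 0, 0.67, 0.01, 0, 0], [1, 0.01, 0, 0.67, 0.01, 0, 0.01], [1, 0.01, 0, 0.67, 0.01, 0, 0.01], [1, 0.01, 0, 0.67, 0.01, 0, 0.01], [1, 0.01, 0, 0.67, 0.01, 0, 0.01], [1, 0.01, 0, 0.67, 0.02, 0, 0], [1, 0.01, 0, 0.67, 0.02, 0, 0]])

```text
clock: 15.25
position: [0.6283, 0.3118, 0.0546]
ee_rot: [-1.686, -2.646, -0.002]
force: [-0.1, -0.4, -0.0]
width: 1.0
gripper_force: 0.0
```

>>> carry_out(commands=[[1, 0, 0, 0, 0, 0, 0], [0.5, 0, 0, 0, 0, 0, 0], [0.5, 0, 0, 0, 0, 0, 0], [0.5, 0, 0, 0, 0, 0, 0], [0.5, 0, 0, 0, 0, 0, 0], [0.5, 0, 0, 0, 0, 0, 0]], squeeze=25)

```text
clock: 15.85
position: [0.6285, 0.3119, 0.0568]
ee_rot: [-1.686, -2.646, -0.004]
force: [-1.3, -1.6, 2.8]
width: 0.667
gripper_force: 25.0
```

Run:
```python
from h import *
s=arm.observe();print(s["position"],s["force"],s["width"]*92); R=Rn.from_rotvec(s["ee_rot"]).as_matrix(); print("tool z",R[:,2])
up=(s["position"]+[0,0,.18],down(25)); plan(*up)
a=plan(tray(0,.041,.0565+.14),TRAYTOOL,up); plan(tray(0,.041,.0565),TRAYTOOL,a)
```

```text
[0.62850979 0.31185928 0.0567868 ] [-1.26453104 -1.55640339  2.84972839] 61.393723795332136
tool z [-0.00184817  0.00387052 -0.9999908 ]
8 rows shift [ 0.002 -0.    -0.9  ] turn [-0.    -0.005 -0.   ] | from [0.6285 0.3119 0.0568] to [0.6285 0.3119 0.2368] clock 15.85
16 rows shift [-0.96  -0.101  0.016] turn [0.265 0.079 0.356] | from [0.6285 0.3119 0.2368] to [ 0.651  -0.0683  0.2306] clock 15.85
6 rows shift [0.    0.    0.933] turn [0. 0. 0.] | from [ 0.651  -0.0683  0.2306] to [ 0.5925 -0.0598  0.1037] clock 15.85
```

>>> carry_out(commands=[[0.5, 0, 0, -0.4, 0, 0, 0], [0.5, 0, 0, -0.95, 0, 0, 0], [0.5, 0, 0, -0.95, 0, 0, 0], [0.5, 0, 0, -0.95, 0, 0, 0], [0.5, 0, 0, -0.95, 0, 0, 0], [0.5, 0, 0, -0.95, 0, 0, 0], [0.5, 0, 0, -0.95, 0, 0, 0], [0.5, 0, 0, -0.95, 0, 0, 0]])

```text
clock: 16.65
position: [0.6285, 0.3109, 0.2336]
ee_rot: [-1.685, -2.646, -0.002]
force: [0.8, 0.3, -2.3]
width: 0.669
gripper_force: 25.0
```

>>> carry_out(commands=[[0.5, 0, 0, -0.3, 0, 0, 0], [0.5, 0, 0, 0, 0, 0, 0]])

```text
clock: 16.85
position: [0.6291, 0.3115, 0.241]
ee_rot: [-1.686, -2.647, -0.005]
force: [-0.1, 0.5, -3.9]
width: 0.67
gripper_force: 25.0
```

Run:
```python
from h import *
print(arm.observe()["force"],arm.observe()["width"]*92)
plan(tray(0,.041,.0568+.14),TRAYTOOL,N=20)
```

```text
[-0.07189306  0.53660283 -3.85070423] 61.671987729338255
20 rows shift [-0.768 -0.078  0.019] turn [0.212 0.061 0.286] | from [0.6291 0.3115 0.241 ] to [ 0.6512 -0.0683  0.2309] clock 16.85
```

>>> carry_out(commands=[[0.5, -0.77, -0.08, 0.02, 0.21, 0.06, 0.29], [0.5, -0.77, -0.08, 0.02, 0.21, 0.06, 0.29], [0.5, -0.77, -0.08, 0.02, 0.21, 0.06, 0.29], [0.5, -0.77, -0.08, 0.02, 0.21, 0.06, 0.29], [0.5, -0.77, -0.08, 0.02, 0.21, 0.06, 0.29], [0.5, -0.77, -0.08, 0.02, 0.21, 0.06, 0.29], [0.5, -0.77, -0.08, 0.02, 0.21, 0.06, 0.29], [0.5, -0.77, -0.08, 0.02, 0.21, 0.06, 0.29]])

```text
clock: 17.65
position: [0.6641, 0.159, 0.2339]
ee_rot: [-1.898, -2.324, 0.174]
force: [0.6, -0.3, -4.1]
width: 0.671
gripper_force: 25.0
```

>>> carry_out(commands=[[0.5, -0.77, -0.08, 0.02, 0.21, 0.06, 0.29], [0.5, -0.77, -0.08, 0.02, 0.21, 0.06, 0.29], [0.5, -0.77, -0.08, 0.02, 0.21, 0.06, 0.29], [0.5, -0.77, -0.08, 0.02, 0.21, 0.06, 0.29], [0.5, -0.77, -0.08, 0.02, 0.21, 0.06, 0.29], [0.5, -0.77, -0.08, 0.02, 0.21, 0.06, 0.29], [0.5, -0.77, -0.08, 0.02, 0.21, 0.06, 0.29], [0.5, -0.77, -0.08, 0.02, 0.21, 0.06, 0.29]])

```text
clock: 18.45
position: [0.6623, 0.0047, 0.2296]
ee_rot: [-2.055, -1.986, 0.332]
force: [0.2, -0.8, -2.9]
width: 0.673
gripper_force: 25.0
```

>>> carry_out(commands=[[0.5, -0.77, -0.08, 0.02, 0.21, 0.06, 0.29], [0.5, -0.77, -0.08, 0.02, 0.21, 0.06, 0.29], [0.5, -0.77, -0.08, 0.02, 0.21, 0.06, 0.29], [0.5, -0.77, -0.08, 0.02, 0.22, 0.06, 0.28], [0.5, 0, 0, 0, 0, 0, 0], [0.5, 0, 0, 0, 0, 0, 0]])

```text
clock: 19.05
position: [0.6482, -0.0708, 0.2297]
ee_rot: [-2.114, -1.814, 0.404]
force: [-0.1, 0.9, -3.0]
width: 0.671
gripper_force: 25.0
```

Run:
```python
from h import *
st(); plan(tray(0,.041,.0568),TRAYTOOL,N=8)
look("j1")
for n in("scene","top"):
    q=np.load(f"q_{n}.npy")
    m=box(q,[-.05,.0,.12],[.06,.09,.26])
    Q=q[m]; t=Q[(Q[:,2]>.21)]; print(n,"jar",np.percentile(Q,[1,50,99],axis=0).round(4).tolist(),m.sum())
    m=box(q,[-.05,.05,.05],[.05,.13,.095]); print(" bookend",np.percentile(q[m],[2,50,98],axis=0).round(4).tolist())
    m=box(q,[-.02,-.05,.05],[.02,.03,.092]); print(" carton side",np.percentile(q[m],[50,90,98],axis=0).round(4).tolist(),m.sum())
```

```text
tcp tray [-0.0018  0.0381  0.1946] f tray [ 1.09  0.87 -2.78] rot err deg [-0.08  0.05  0.55] w 61.8 19.05
8 rows shift [0.014 0.009 0.689] turn [ 0.002 -0.001 -0.012] | from [ 0.6482 -0.0708  0.2297] to [ 0.5926 -0.0598  0.104 ] clock 19.05
scene jar [[-0.0048, 0.0081, 0.1761], [0.0138, 0.038, 0.2459], [0.0209, 0.0572, 0.2487]] 210
 bookend [[0.0157, 0.1058, 0.0756], [0.0165, 0.11, 0.0856], [0.0168, 0.1125, 0.0945]]Traceback (most recent call last):
  File "<stdin>", line 9, in <module>
    return _quantile_unchecked(
        a, q, axis, out, overwrite_input, method, keepdims, weights)
    return _ureduce(a,
                    func=_quantile_ureduce_func,
    ...<5 lines>...
                    overwrite_input=overwrite_input,
                    method=method)
    r = func(a, **kwargs)
    result = _quantile(arr,
                       quantiles=q,
    ...<2 lines>...
                       out=out,
                       weights=wgt)
    slices_having_nans = np.isnan(arr[-1, ...])
                                  ~~~^^^^^^^^^
IndexError: index -1 is out of bounds for axis 0 with size 0
```

>>> carry_out(commands=[[0.5, 0.03, 0.02, 0.4, 0, 0, -0.03], [0.5, 0.03, 0.02, 0.8, 0, 0, -0.03], [0.5, 0.03, 0.02, 0.8, 0, 0, -0.03], [0.5, 0.03, 0.02, 0.8, 0, 0, 0], [0.5, 0, 0, 0.8, 0, 0, 0], [0.5, 0, 0, 0.8, 0, 0, 0], [0.5, 0, 0, 0.4, 0, 0, 0], [0.5, 0, 0, 0, 0, 0, 0]])

```text
clock: 19.95
position: [0.5992, -0.0594, 0.119]
ee_rot: [-2.102, -1.824, 0.405]
force: [-0.4, 0.3, -4.5]
width: 0.671
gripper_force: 25.0
```

>>> carry_out(commands=[[0.5, 0, 0, 0.12, 0, 0, 0], [0.5, 0, 0, 0.12, 0, 0, 0], [0.5, 0, 0, 0, 0, 0, 0]])

```text
clock: 20.25
position: [0.5983, -0.0595, 0.1149]
ee_rot: [-2.105, -1.825, 0.402]
force: [-0.2, -0.1, -3.8]
width: 0.671
gripper_force: 25.0
```

```bash
python3 -c "from h import *; st()"
```

```text
tcp tray [0.0004 0.0422 0.069 ] f tray [ 1.47 -0.07 -3.5 ] rot err deg [-0.14  0.01 -0.06] w 61.7 20.25
```

>>> carry_out(commands=[[0.5, -0.02, 0, 0.08, 0, 0, 0], [0.5, -0.02, 0, 0.08, 0, 0, 0], [0.5, 0, 0, 0.08, 0, 0, 0], [0.5, 0, 0, 0.06, 0, 0, 0], [0.5, 0, 0, 0.04, 0, 0, 0], [0.5, 0, 0, 0, 0, 0, 0], [0.5, 0, 0, 0, 0, 0, 0]])

```text
clock: 20.95
position: [0.5943, -0.06, 0.107]
ee_rot: [-2.104, -1.825, 0.402]
force: [-0.7, -0.5, -2.8]
width: 0.673
gripper_force: 25.0
```

```bash
python3 -c "from h import *; st()"
```

```text
tcp tray [0.0003 0.0411 0.0603] f tray [ 0.59 -0.63 -2.77] rot err deg [-0.1   0.01 -0.06] w 61.9 20.95
```

>>> carry_out(commands=[[0.5, 0, 0, 0.03, 0, 0, 0], [0.5, 0, 0, 0.03, 0, 0, 0], [0.5, 0, 0, 0.03, 0, 0, 0], [0.5, 0, 0, 0.02, 0, 0, 0], [0.5, 0, 0, 0.02, 0, 0, 0], [0.5, 0, 0, 0, 0, 0, 0]])

```text
clock: 21.55
position: [0.5929, -0.0598, 0.104]
ee_rot: [-2.104, -1.825, 0.402]
force: [-0.7, -0.0, -3.8]
width: 0.673
gripper_force: 25.0
```

```bash
python3 -c "from h import *; st()"
```

```text
tcp tray [0.0002 0.0411 0.057 ] f tray [ 0.95 -0.12 -3.7 ] rot err deg [-0.1   0.01 -0.06] w 62.0 21.55
```

>>> carry_out(commands=[[0.5, 0, 0, 0.02, 0, 0, 0], [0.5, 0, 0, 0.02, 0, 0, 0], [0.5, 0, 0, 0, 0, 0, 0]])

```text
clock: 21.85
position: [0.5926, -0.0598, 0.1032]
ee_rot: [-2.104, -1.825, 0.402]
force: [0.9, -0.2, -2.7]
width: 0.673
gripper_force: 25.0
```

```bash
python3 -c "from h import *; st()"
```

```text
tcp tray [0.0003 0.0411 0.0561] f tray [ 1.93 -0.08 -2.03] rot err deg [-0.11  0.01 -0.05] w 61.9 21.85
```

>>> carry_out(commands=[[0.5, 0, 0, 0.02, 0, 0, 0], [0.5, 0, 0, 0.02, 0, 0, 0], [0.5, 0, 0, 0, 0, 0, 0]])

```text
clock: 22.15
position: [0.5925, -0.0599, 0.1031]
ee_rot: [-2.105, -1.825, 0.401]
force: [1.1, -0.2, 5.5]
width: 0.671
gripper_force: 25.0
```

```bash
python3 -c "from h import *; st()"
```

```text
tcp tray [0.0003 0.041  0.056 ] f tray [-1.32  0.    5.42] rot err deg [-0.17  0.01 -0.04] w 61.7 22.15
```

>>> carry_out(commands=[[0.75, 0, 0, 0, 0, 0, 0], [1, 0, 0, 0, 0, 0, 0], [1, 0, 0, 0, 0, 0, 0], [1, 0, 0, 0, 0, 0, 0]])

```text
clock: 22.55
position: [0.592, -0.0596, 0.1021]
ee_rot: [-2.104, -1.824, 0.402]
force: [0.4, -0.2, 0.4]
width: 0.959
gripper_force: 0.0
```

>>> carry_out(commands=[[1, 0, 0, -0.3, 0, 0, 0], [1, 0, 0, -0.8, 0, 0, 0], [1, 0, 0, -0.9, 0, 0, 0], [1, 0, 0, -0.9, 0, 0, 0], [1, 0, 0, -0.6, 0, 0, 0], [1, 0.4, 0, 0, 0, 0, 0], [1, 0.8, 0, 0, 0, 0, 0], [1, 0.8, 0, 0, 0, 0, 0]])

```text
clock: 23.35
position: [0.6351, -0.0131, 0.1808]
ee_rot: [-2.102, -1.824, 0.403]
force: [0.4, -0.8, -0.1]
width: 1.003
gripper_force: 0.0
```

>>> carry_out(commands=[[1, 0.4, 0, 0, 0, 0, 0], [1, 0, 0, 0, 0, 0, 0], [1, 0, 0, 0, 0, 0, 0]])

```text
clock: 23.65
position: [0.6369, -0.0055, 0.1813]
ee_rot: [-2.104, -1.825, 0.404]
force: [0.7, 0.1, -0.1]
width: 1.002
gripper_force: 0.0
```

Run:
```python
from h import *
st(); plan(tray(0,.102,.060),TRAYTOOL,N=6)
look("j2")
for n in("scene","top"):
    q=np.load(f"q_{n}.npy")
    for nm,lo,hi in(("jar top",[-.05,-.0,.1],[.06,.076,.116]),("carton top",[-.06,-.075,.092],[.07,.0,.104]),("bookend",[-.05,.076,.07],[.05,.13,.105])):
        Q=q[box(q,lo,hi)]
        if len(Q)>5: print(n,nm,np.percentile(Q,[2,50,98],axis=0).round(4).tolist(),len(Q))
```

```text
tcp tray [0.     0.1011 0.1421] f tray [0.7  0.16 0.2 ] rot err deg [-0.07 -0.05 -0.08] w 92.1 23.65
6 rows shift [ 0.006 -0.001  0.547] turn [0.002 0.001 0.002] | from [ 0.6369 -0.0055  0.1813] to [6.026e-01 3.000e-04 1.069e-01] clock 23.65
scene jar top [[-0.0258, 0.0135, 0.1036], [0.0017, 0.0405, 0.1076], [0.0287, 0.0679, 0.1105]] 839
scene carton top [[-0.0288, -0.0733, 0.0943], [0.002, -0.0376, 0.0977], [0.0313, -0.0015, 0.1006]] 1349
scene bookend [[-0.0322, 0.0794, 0.0722], [-0.0021, 0.0828, 0.0976], [0.0314, 0.1126, 0.1012]] 234
top bookend [[-0.0355, 0.082, 0.0708], [-0.0324, 0.0899, 0.0789], [-0.015, 0.1122, 0.0993]] 55
```

View pics/scene_j2.png

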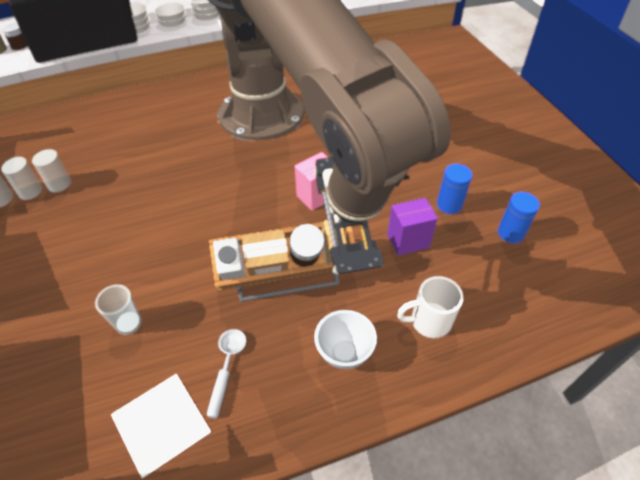

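>>> carry_out(commands=[[1, 0.05, 0, 0.4, 0, 0, 0], [1, 0.04, 0, 0.7, 0, 0, 0], [1, 0, 0, 0.7, 0, 0, 0], [1, 0, 0, 0.7, 0, 0, 0], [1, 0, 0, 0.5, 0, 0, 0], [1, 0, 0, 0.25, 0, 0, 0], [1, 0, 0, 0, 0, 0, 0]])

```text
clock: 24.45
position: [0.6029, 0.0013, 0.1073]
ee_rot: [-2.104, -1.823, 0.403]
force: [0.4, -0.1, 1.1]
width: 1.0
gripper_force: 0.0
```

>>> carry_out(commands=[[0.2, 0, 0, 0, 0, 0, 0], [0.2, 0, 0, 0, 0, 0, 0], [0.2, 0, 0, 0, 0, 0, 0], [0.2, 0, 0, 0, 0, 0, 0], [0.2, 0, 0, 0, 0, 0, 0], [0.2, 0, 0, 0, 0, 0, 0], [0.2, 0, 0, 0, 0, 0, 0]], squeeze=35)

```text
clock: 25.15
position: [0.6036, 0.0016, 0.108]
ee_rot: [-2.104, -1.825, 0.402]
force: [0.3, -0.0, -0.4]
width: 0.443
gripper_force: 0.0
```

```bash
python3 -c "from h import *; st()"
```

```text
tcp tray [0.0002 0.1034 0.0613] f tray [ 0.43  0.03 -0.25] rot err deg [-0.11  0.01 -0.06] w 40.8 25.15
```

>>> carry_out(commands=[[0.2, 0, 0, 0, 0, 0, 0], [0.2, 0, 0, 0, 0, 0, 0], [0.2, 0, 0, 0, 0, 0, 0]])

```text
clock: 25.45
position: [0.6031, 0.0016, 0.1081]
ee_rot: [-2.104, -1.824, 0.403]
force: [-3.5, 0.6, 3.3]
width: 0.371
gripper_force: 35.0
```

>>> carry_out(commands=[[0.2, -0.1, 0, 0, 0, 0, 0], [0.2, -0.1, 0, 0, 0, 0, 0], [0.2, -0.1, 0, 0, 0, 0, 0], [0.2, -0.1, 0, 0, 0, 0, 0]])

```text
clock: 25.85
position: [0.6018, -0.0077, 0.1082]
ee_rot: [-2.103, -1.824, 0.402]
force: [-4.0, 5.3, 4.3]
width: 0.369
gripper_force: 35.0
```

```bash
python3 -c "from h import *; st()"
```

```text
tcp tray [-0.0003  0.0939  0.0613] f tray [-6.06  4.68  1.92] rot err deg [-0.05  0.06 -0.1 ] w 33.9 25.85
```

>>> carry_out(commands=[[0.2, -0.07, 0, 0, 0, 0, 0], [0.2, -0.07, 0, 0, 0, 0, 0], [0.2, -0.07, 0, 0, 0, 0, 0], [0.2, -0.07, 0, 0, 0, 0, 0], [0.2, -0.07, 0, 0, 0, 0, 0], [0.2, -0.07, 0, 0, 0, 0, 0], [0.2, -0.07, 0, 0, 0, 0, 0], [0.2, 0, 0, 0, 0, 0, 0]])

```text
clock: 26.65
position: [0.6002, -0.0184, 0.1082]
ee_rot: [-2.101, -1.825, 0.4]
force: [-3.5, 7.9, 2.3]
width: 0.366
gripper_force: 35.0
```

```bash
python3 -c "from h import *; st()"
```

```text
tcp tray [-0.0003  0.0831  0.0613] f tray [-5.09  7.35  0.15] rot err deg [-0.07  0.14 -0.17] w 33.6 26.65
```

>>> carry_out(commands=[[0.2, -0.05, 0, 0, 0, 0, 0], [0.2, -0.05, 0, 0, 0, 0, 0], [0.2, -0.05, 0, 0, 0, 0, 0], [0.2, -0.05, 0, 0, 0, 0, 0], [0.2, 0, 0, 0, 0, 0, 0]])

```text
clock: 27.15
position: [0.5995, -0.023, 0.1081]
ee_rot: [-2.101, -1.825, 0.399]
force: [-3.9, 8.7, 2.9]
width: 0.365
gripper_force: 35.0
```

```bash
python3 -c "from h import *; st()"
```

```text
tcp tray [-0.0003  0.0785  0.0612] f tray [-5.89  8.09  0.5 ] rot err deg [-0.06  0.16 -0.19] w 33.6 27.15
```

>>> carry_out(commands=[[0.2, -0.04, 0, 0, 0, 0, 0], [0.2, -0.04, 0, 0, 0, 0, 0], [0.2, -0.04, 0, 0, 0, 0, 0], [0.2, 0, 0, 0, 0, 0, 0]])

```text
clock: 27.55
position: [0.5992, -0.0253, 0.1081]
ee_rot: [-2.1, -1.825, 0.398]
force: [-2.4, 10.5, 2.5]
width: 0.364
gripper_force: 35.0
```

```bash
python3 -c "from h import *; st()"
```

```text
tcp tray [-0.0003  0.0761  0.0612] f tray [-4.53 10.04  0.64] rot err deg [-0.07  0.2  -0.23] w 33.5 27.55
```

>>> carry_out(commands=[[0.2, -0.04, 0, 0, 0, 0, 0], [0.2, -0.04, 0, 0, 0, 0, 0], [0.2, 0, 0, 0, 0, 0, 0]])

```text
clock: 27.85
position: [0.5992, -0.0255, 0.1082]
ee_rot: [-2.098, -1.826, 0.395]
force: [-1.6, 15.1, 1.2]
width: 0.367
gripper_force: 35.0
```

```bash
python3 -c "from h import *; st()"
```

```text
tcp tray [-0.0003  0.076   0.0613] f tray [-3.91 14.75 -0.53] rot err deg [-0.09  0.31 -0.34] w 33.7 27.85
```

>>> carry_out(commands=[[0.2, -0.04, 0, 0, 0, 0, 0], [0.2, 0, 0, 0, 0, 0, 0], [0.2, 0, 0, 0, 0, 0, 0]])

```text
clock: 28.15
position: [0.5992, -0.0255, 0.1082]
ee_rot: [-2.097, -1.827, 0.394]
force: [-0.6, 17.2, 1.3]
width: 0.366
gripper_force: 35.0
```

```bash
python3 - <<'E'
from h import *
st(); look("b1")
for n in("scene","top"):
    q=np.load(f"q_{n}.npy")
    for nm,lo,hi in(("tin",[-.05,-.135,.094],[.05,-.092,.116]),("jar top",[-.05,-.03,.103],[.06,.058,.116]),("carton top",[-.06,-.087,.092],[.07,-.012,.102]),("bookend",[-.05,.045,.08],[.05,.13,.1025])):
        Q=q[box(q,lo,hi)]
        if len(Q)>5: print(n,nm,np.percentile(Q,[2,50,98],axis=0).round(4).tolist(),len(Q))
E
python3 -c "
import cv2
a=cv2.imread('pics/scene_b1.png')[190:320,180:400]; cv2.imwrite('pics/b1c.png',cv2.resize(a,None,fx=3.5,fy=3.5,interpolation=cv2.INTER_CUBIC))"
```

```text
tcp tray [-0.0003  0.0759  0.0613] f tray [-3.34 16.97 -0.08] rot err deg [-0.09  0.36 -0.39] w 33.7 28.15
scene tin [[-0.0239, -0.1297, 0.0986], [0.008, -0.1108, 0.1051], [0.0361, -0.0927, 0.1141]] 720
scene jar top [[-0.0208, -0.0061, 0.1042], [0.0059, 0.0192, 0.1076], [0.0339, 0.0437, 0.1106]] 774
scene carton top [[-0.0255, -0.0853, 0.0945], [0.0051, -0.0498, 0.0977], [0.0348, -0.0136, 0.1008]] 1357
top tin [[-0.0213, -0.1294, 0.0983], [-0.0118, -0.1263, 0.1034], [0.0347, -0.1229, 0.107]] 21
```

View pics/b1c.png

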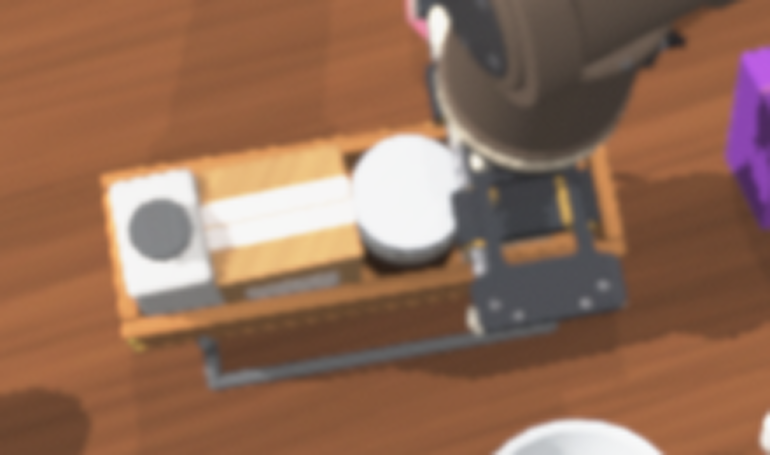

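>>> carry_out(commands=[[0.2, 0.04, 0, 0, 0, 0, 0], [0.2, 0.03, 0, 0, 0, 0, 0], [0.2, 0, 0, 0, 0, 0, 0], [0.2, 0, 0, 0, 0, 0, 0]])

```text
clock: 28.65
position: [0.5992, -0.0255, 0.1081]
ee_rot: [-2.099, -1.826, 0.397]
force: [-2.5, 13.1, 1.2]
width: 0.368
gripper_force: 35.0
```

```bash
python3 -c "from h import *; st()"
```

```text
tcp tray [-0.0003  0.0759  0.0612] f tray [-4.47 12.56 -0.79] rot err deg [-0.08  0.26 -0.3 ] w 33.8 28.65
```

>>> carry_out(commands=[[0.2, 0.04, 0, 0, 0, 0, 0], [0.2, 0.04, 0, 0, 0, 0, 0], [0.2, 0, 0, 0, 0, 0, 0], [0.2, 0, 0, 0, 0, 0, 0]])

```text
clock: 29.05
position: [0.5992, -0.0254, 0.1082]
ee_rot: [-2.101, -1.825, 0.399]
force: [-3.3, 6.8, 2.4]
width: 0.368
gripper_force: 35.0
```

```bash
python3 -c "from h import *; st()"
```

```text
tcp tray [-0.0003  0.076   0.0613] f tray [-4.9   6.28  0.4 ] rot err deg [-0.06  0.14 -0.2 ] w 33.9 29.05
```

Now release and go straight up, out of the way.

>>> carry_out(commands=[[0.2, 0.03, 0, 0, 0, 0, 0], [0.6, 0, 0, 0, 0, 0, 0], [1, 0, 0, 0, 0, 0, 0], [1, 0, 0, 0, 0, 0, 0], [1, 0, 0, 0, 0, 0, 0], [1, 0, 0, 0, 0, 0, 0], [1, 0, 0, 0, 0, 0, 0]])

```text
clock: 29.75
position: [0.5994, -0.028, 0.1078]
ee_rot: [-2.105, -1.824, 0.404]
force: [0.6, -1.1, -0.2]
width: 0.84
gripper_force: 0.0
```

>>> carry_out(commands=[[1, 0, 0, -0.3, 0, 0, 0], [1, 0, 0, -0.8, 0, 0, 0], [1, 0, 0, -0.9, 0, 0, 0], [1, 0, 0, -0.9, 0, 0, 0], [1, 0, 0, -0.9, 0, 0, 0], [1, 0.9, 0, 0, 0, 0, 0], [1, 0.9, 0, 0, 0, 0, 0], [1, 0.9, 0, 0, 0, 0, 0]])

```text
clock: 30.55
position: [0.6481, 0.0367, 0.1936]
ee_rot: [-2.102, -1.825, 0.403]
force: [0.2, 0.1, -0.2]
width: 1.0
gripper_force: 0.0
```

>>> carry_out(commands=[[1, 0.9, 0, -0.3, 0, 0, 0], [1, 0.9, 0, -0.3, 0, 0, 0], [1, 0.9, 0, -0.3, 0, 0, 0], [1, 0.9, 0, -0.3, 0, 0, 0], [1, 0.9, 0, -0.3, 0, 0, 0], [1, 0, 0, 0, 0, 0, 0], [1, 0, 0, 0, 0, 0, 0]])

```text
clock: 31.25
position: [0.6795, 0.1452, 0.2273]
ee_rot: [-2.101, -1.827, 0.404]
force: [-0.1, -0.3, 0.3]
width: 1.003
gripper_force: 0.0
```

```bash
python3 - <<'E'
from h import *
st(); look("b2")
for n in("scene","top"):
    q=np.load(f"q_{n}.npy")
    for nm,lo,hi in(("tin",[-.05,-.135,.094],[.05,-.092,.116]),("jar top",[-.05,-.03,.103],[.06,.058,.116]),("carton top",[-.06,-.087,.092],[.07,-.012,.102]),("bookend",[-.05,.045,.08],[.05,.13,.1025])):
        Q=q[box(q,lo,hi)]
        if len(Q)>5: print(n,nm,np.percentile(Q,[2,50,98],axis=0).round(4).tolist(),len(Q))
E
python3 -c "
import cv2
a=cv2.imread('pics/scene_b2.png')[170:330,180:420]; cv2.imwrite('pics/b2c.png',cv2.resize(a,None,fx=3.3,fy=3.3,interpolation=cv2.INTER_CUBIC))"
```

```text
tcp tray [-0.0007  0.2564  0.1925] f tray [-0.12 -0.31  0.23] rot err deg [-0.02 -0.07 -0.19] w 92.3 31.25
scene tin [[-0.0242, -0.1298, 0.0992], [0.0077, -0.1107, 0.1048], [0.0358, -0.0926, 0.114]] 722
scene jar top [[-0.0211, -0.0056, 0.1046], [0.0065, 0.0214, 0.1077], [0.0335, 0.0484, 0.1107]] 830
scene carton top [[-0.0257, -0.0852, 0.0944], [0.0052, -0.0495, 0.0977], [0.0348, -0.0135, 0.1009]] 1356
scene bookend [[-0.031, 0.0524, 0.0835], [0.0021, 0.0637, 0.0983], [0.0329, 0.0853, 0.1013]] 466
top tin [[-0.0256, -0.1273, 0.0972], [-0.0028, -0.1092, 0.1052], [0.0342, -0.0924, 0.1148]] 467
top jar top [[-0.0227, -0.0032, 0.1044], [0.0044, 0.0236, 0.1079], [0.0332, 0.0507, 0.1111]] 589
top carton top [[-0.0267, -0.0851, 0.0938], [0.0023, -0.0493, 0.0981], [0.034, -0.0136, 0.1012]] 944
top bookend [[-0.0335, 0.0481, 0.0821], [-0.0059, 0.0661, 0.0982], [0.0295, 0.0876, 0.1017]] 374
```

View pics/b2c.png

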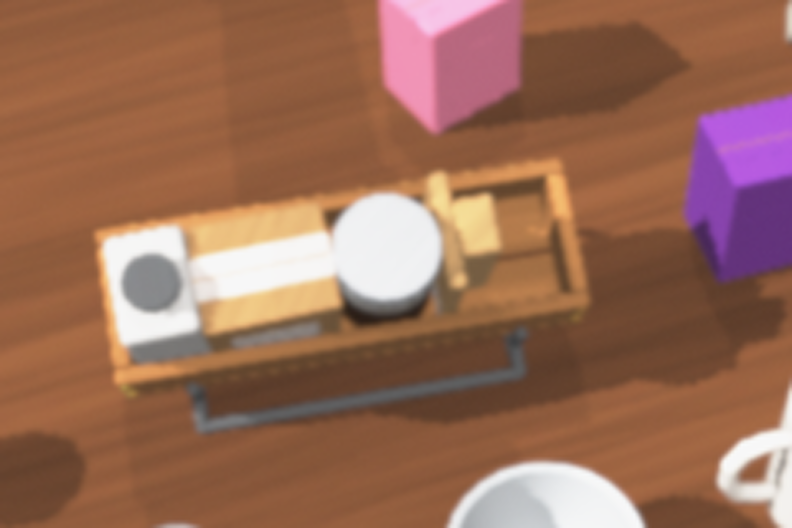

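The crop shows tin (150,285), carton (265,270), jar (388,250) and bookend (450,235) standing square and touching. The bookend face measures y ≈ 0.052, which is the expected tight reading. Handing in.

```bash
python3 -c "
from cell import arm
print(arm.sign_off())"
```

```text
the job is handed in; nothing more can be done
None
```

The carton and jar stand square beside the tin with the bookend slid up snug, and the job is handed in after about 31 s on the robot's clock; the sign-off gave no verdict.

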